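# Lock the reactor collar and hold the test knob on its third stop

## Task

Lock the glass vessel by turning the steel collar clockwise by its upright black grip, fully home to the long locked mark. Then turn the spring-return index knob on the test console clockwise from its rest, counting three clicks, to the third stop and not on towards the fourth, and finish still holding it there with the fingers, since it springs back if released. Leave the bottle, the beaker and the steel weight where they stand.

Things in the scene. Friction and masses are not known exactly. Their poses are not given: they have to be found in the camera images.
- reactor: White vessel housing, 220 (x) x 240 (y) x 100 mm high, fixed. Origin under its centre on the bench, x from its front (blue display panel, towards the robot) to its back, z up. Flat deck at 100 mm; glass and stoppers rise from its middle to 175 mm. Two dark marks on the deck outside the collar: a short one where the grip is at joint 0, a long radial one where it is locked (joint 0.9).
- collar_axis (a point): Point on the collar's vertical turning axis, 140 mm above the bench, 20 mm behind the reactor's centre (reactor x = +20 mm). The collar is a steel ring of 124 mm diameter and 22 mm height lying on the deck. Does not turn with it.
- collar_grip (a point): Point in the collar's upright black grip, 84 mm from the axis, 140 mm above the bench (40 mm above the deck). The grip is 14 mm wide along the circle, 26 mm long radially, its top at 162 mm, and stands on a steel arm 12 mm wide whose top is at 116 mm. Moves with the collar.
- lock_collar (a joint): Turn of the collar in rad, growing clockwise seen from above, 0 to a firm stop at 0.9: locked, at the long mark. At value q the grip stands, seen from the axis, at angle 3.59 - q from the reactor's x axis (counter-clockwise positive). Starts between 0 and 0.3. Dry friction 0.12 N m; stays where it is left.
- console: Aluminium test console, 150 (x) x 140 (y) x 75 mm high, fixed. Origin under its centre on the bench, on the knob's axis; x from its front (round gauge, towards the robot) to its back, z up. White ticks on its grey top plate, one for rest and one for each stop: the rest tick points to the front (-x), the others follow clockwise 0.4 rad apart.
- knob_grip (a point): Point on the vertical axis of the black index knob, 108 mm above the bench, the height to grip. Upright bar grip 48 mm long, 14 mm thick, top at 125 mm, on a round skirt of 52 mm diameter with its top at 85 mm. At rest the bar lies along the console's x axis, the white line on it pointing to the front. The point's x axis lies along the bar and turns with it.
- index_knob (a joint): Turn of the knob in rad, growing clockwise from above, from 0 (rest, its start) to 2.0. Stops at 0.4, 0.8, 1.2 (third), 1.6 and 2.0, felt as clicks. Return spring 0.09 N m at rest, 0.13 at the third stop; the clicks add up to 0.05 just after a stop is left and take off up to 0.05 just before the next. Runs back to rest from anywhere when released.
- amber_bottle: Amber glass bottle with a black cap, 60 mm diameter, 115 mm high, origin at the centre of its underside. To be left alone.
- beaker: Open glass beaker, 68 mm diameter, 85 mm high, origin at the centre of its underside. To be left alone.
- steel_weight: Steel cylinder, 50 mm diameter, 50 mm high, origin at the centre of its underside. To be left alone.

How it is judged:
On the way, in this order (a step that is already met when the one before it is completed fails the run):
1. the collar is turned home to its locked mark (value of joint lock_collar above 0.82 rad), for 0.2 s.
2. the knob is held by the fingers on its third stop (value of joint index_knob between 1.05 and 1.35 rad and contact force between the fingers and index_knob above 1 N), for 0.5 s.
At the end, for the whole second after the job is handed in: The collar is within 0.08 rad of its locked stop (joint above 0.82); the knob is still and within 0.15 rad of its third stop (1.05 to 1.35 rad), held there by the fingers (contact above 1 N) (all of step 2 and value of joint lock_collar above 0.82 rad and velocity of joint index_knob between -0.1 and 0.1 rad/s); the arm keeps its last pose, push and grip.
It fails at once if the knob is turned past the third stop towards the fourth (value of joint index_knob above 1.45 rad).
It fails at once if the bottle, the beaker or the weight is shifted by more than 20 mm or tipped (distance of any of amber_bottle, beaker, steel_weight from where it was at the start of the episode above 0.02 m or angle between any of amber_bottle, beaker, steel_weight's own z axis and vertical above 0.3 rad).
It also fails if it takes over 58 s, if anything falls off the work surface, if the arm or the gripper's body presses on something with over 40 N, if the wrist force passes 120 N, or if a joint passes its speed limit or range.

## Robot

A 6-joint arm with a two-finger parallel gripper is mounted at the origin on the work surface. World frame = base frame: x ahead of the robot, y to its left, z up, the work surface at z = 0. Lengths are in m, angles in rad, forces in N, time in s.
With the tool pointing down it reaches from about 0.325 to 0.775 m from the base axis. Payload 5.5 kg.
Tool frame: the origin (TCP) lies on the centre line of the jaws, within the pads' length; the fingertips stand 14 mm ahead of it and the grasp point (between the pads) lies 5 mm behind it; z points along the fingers, y is the direction in which the jaws open and shut (so a half turn about z gives the same grasp; the last joint's range is limited). The gripper opens to 88 mm and grips with 3 to 60 N. Pads are 20 mm wide; open, the fingers measure 115 mm over their backs; the gripper's body (75 mm by 178 mm) begins 61 mm behind the grasp point.
Start: joints at [-1.176, 0.091, 1.231, -0, 1.82, -0.057], TCP at [0.262, -0.54, 0.237] pointing down, gripper open.
Joint ranges: [-2.87, 2.87], [-0.86, 2.18], [0.17, 2.46], [-1.51, 4.65], [0.06, 2.69], [-2.65, 2.65]. Speed limits (rad/s): [2.57, 2.57, 3.01, 3.14, 3.14, 3.14].

## Interface

Orientations are given as [roll, pitch, yaw] about the fixed x, y, z axes, in that order (R = Rz(yaw) Ry(pitch) Rx(roll)).
In Python, from bench import * gives the robot as it stands.
- The arm moves only by the shell command python3 -m crank 'ROWS'. ROWS is JSON, a list that holds one entry, the list of rows, each a list of 5 numbers: the shift along the tool's x, y, z in mm, then the turn about the tool's z in rad, then the gripper command: -1 is shut, 1 is fully open, values between are in proportion. In form: [[[dx, dy, dz, spin, gripper], ...]]. A call has 1 to 5 rows; each row shifts and turns the pose as measured when the row begins, along the tool's axes as they then stand; what a row does not reach is not made up. A row lasts 1/8 s, in which the tool goes at most 62.5 mm and 10.7 degrees, less where a joint would pass 70% of its speed; a pose out of reach is approached as far as the arm can. A call with a gripper value outside its range is refused whole. The fingers move at their own pace and stop on an object; the grip force is fixed at half the most. Time passes only in rows, so rows that do not move let the fingers close. It gives the time, the measured TCP pose, the force and the opening at its end, in the units of the state.
- get_state(): the state, without advancing time (a new reading comes with each control period).
- capture(name): name is "side" or "top"; returns the picture (400x640x3 uint8, red, green, blue); there is no depth.
- camera_params(name): a dict with "fx", "fy", "cx", "cy" (pixels), "extrinsics" (4x4, takes a point from world to camera coordinates). Camera axes: x right, y down, z forward; pixel columns grow to the right and rows downward; lengths in m; the calibration is good to about 2 mm. A picture is of the moment at which its call begins. camera_params takes no time and is no camera call.
- job_done(): hands the job in, once; it reports no verdict.
The state is a dict: "clock": time; "joints": joint angles; "qd": joint speeds; "tau": joint torques, N m; "ee_pos": TCP position; "ee_rot": TCP orientation; "wrist_force": force on the tool from outside, world axes, zero at the start; "wrist_torque": the same for the moment, N m; "width": finger opening in m.
Only numpy, scipy, OpenCV 4.12 (cv2) and the standard library are available. Lean on these libraries where they do the work, as an engineer would, in place of code of your own. Each camera call takes 0.05 s, during which the arm holds its last target. There are 200 camera calls.

## Working session

There is one attempt and no reset: what is moved stays moved. The work goes in short steps, Python scripts to look and compute and a shell command to move; the robot and the scene stay as the last step left them, time stands still between calls to the robot, and variables do not carry over. Pictures are saved under pics/ and viewed, on a budget of 10 in all, crops included, one or two more only if the job needs it, and the job is handed in when it is done.

```bash
mkdir -p pics; ls; python3 - <<'E'
from bench import *
import cv2,numpy as np
for n in("top","side"):
    cv2.imwrite(f"pics/{n}0.png",cv2.cvtColor(capture(n),cv2.COLOR_RGB2BGR))
    p=camera_params(n);print(n,p["fx"],p["fy"],p["cx"],p["cy"],np.round(p["extrinsics"],3).tolist())
s=get_state();print(s["clock"],s["ee_pos"],s["ee_rot"],s["width"])
E
```

```text
pics
top 365.41414238139964 365.41414238139964 330.0755369781843 197.3281855538543 [[0.028, -1.0, 0.001, -0.019], [-0.991, -0.028, -0.133, 0.626], [0.133, 0.002, -0.991, 0.989], [0.0, 0.0, 0.0, 1.0]]
side 416.7774965401551 416.7774965401551 333.7286458176441 196.03032233416926 [[-0.894, -0.447, 0.007, 0.531], [-0.329, 0.648, -0.687, 0.271], [0.303, -0.617, -0.727, 1.278], [0.0, 0.0, 0.0, 1.0]]
0.1 [ 0.26186601 -0.53957283  0.23561382] [-3.13983662e+00 -7.77582495e-05  4.51773043e-01] 0.08770396031056271
```

View pics/top0.png

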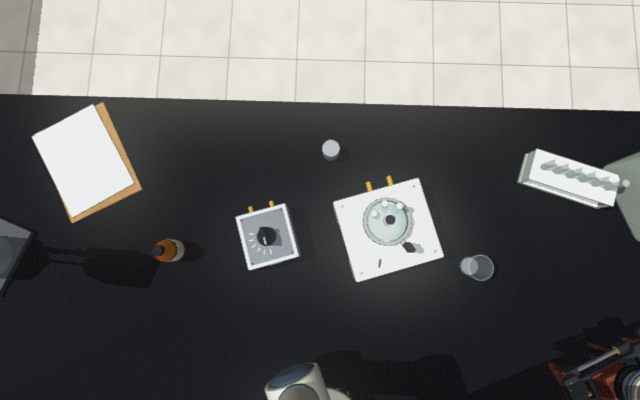

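View pics/side0.png

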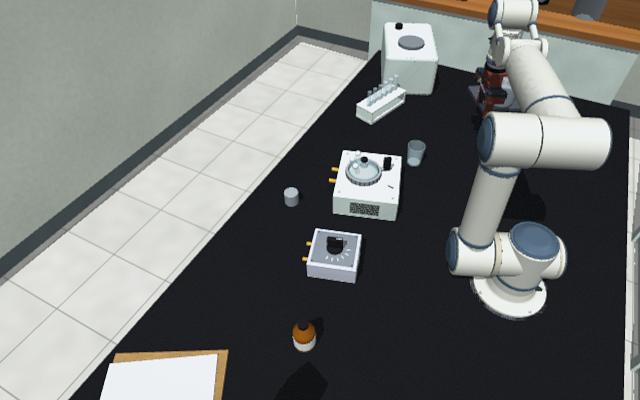

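Top view: console near (267,237), reactor near (388,230), with its grip at (409,247) and a mark at (380,263). The bottle is at (170,250), the beaker at (478,267) and the weight at (331,149). Next I measure these.

```bash
cat > h.py <<'E'
from bench import *
import cv2,numpy as np
def ray(n,uv,z):
    p=camera_params(n);E=np.array(p["extrinsics"]);R,t=E[:3,:3],E[:3,3]
    c=-R.T@t;d=R.T@np.array([(uv[0]-p["cx"])/p["fx"],(uv[1]-p["cy"])/p["fy"],1])
    return c+d*(z-c[2])/d[2]
def proj(n,P):
    p=camera_params(n);E=np.array(p["extrinsics"]);q=E[:3,:3]@np.asarray(P)+E[:3,3]
    return np.array([p["fx"]*q[0]/q[2]+p["cx"],p["fy"]*q[1]/q[2]+p["cy"]])
def blobs(mask,roi,amin=15):
    m=np.zeros_like(mask);x0,y0,x1,y1=roi;m[y0:y1,x0:x1]=mask[y0:y1,x0:x1]
    cs,_=cv2.findContours(m,cv2.RETR_EXTERNAL,cv2.CHAIN_APPROX_NONE)
    return sorted([c for c in cs if cv2.contourArea(c)>=amin],key=cv2.contourArea,reverse=True)
E
python3 - <<'E'
from h import *
im=cv2.imread("pics/top0.png");g=im.max(2)
for name,roi,z,th in(("reactor",(320,165,455,295),.1,150),("console",(228,195,308,280),.075,105)):
    c=blobs((g>th).astype(np.uint8)*255,roi,500)[0]
    box=cv2.boxPoints(cv2.minAreaRect(c))
    P=np.array([ray("top",b,z) for b in box])
    print(name,cv2.minAreaRect(c),P.mean(0).round(4),np.linalg.norm(P[1]-P[0]).round(4),np.linalg.norm(P[2]-P[1]).round(4),[np.arctan2(*(P[i+1]-P[i])[1::-1]).round(3) for i in range(3)])
dk=(g<60).astype(np.uint8)*255
for roi,z in(((345,195,435,272),.162),((245,215,292,262),.125)):
    for c in blobs(dk,roi,4):
        print(cv2.minAreaRect(c),ray("top",cv2.minAreaRect(c)[0],z).round(4))
big=[cv2.resize(im[y:y+110,x:x+130],None,fx=3,fy=3,interpolation=cv2.INTER_CUBIC)[:, :390] for x,y in((228,185),(325,175))]
cv2.imwrite("pics/c1.png",np.hstack(big))
E
```

```text
reactor ((386.5095520019531, 224.73248291015625), (93.00202178955078, 91.87335205078125), 73.61045837402344) [ 0.5519 -0.1516  0.1   ] 0.2473 0.2446 [np.float64(-1.253), np.float64(-2.862), np.float64(1.879)]
console ((265.7655029296875, 233.5177001953125), (62.22200393676758, 53.218955993652344), 75.37911987304688) [0.5194 0.1694 0.075 ] 0.1439 0.1682 [np.float64(-1.284), np.float64(-2.845), np.float64(1.852)]
((430.0, 208.0), (26.0, 8.0), 90.0) [ 0.5904 -0.2495  0.162 ]
((423.5, 266.0), (10.0, 21.0), 90.0) [ 0.4484 -0.2326  0.162 ]
((266.5, 235.5), (17.0, 17.0), 90.0) [0.512  0.1584 0.125 ]
```

View pics/c1.png

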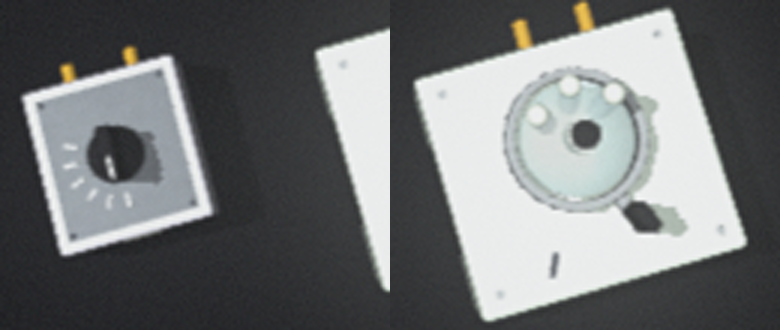

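The crop shows the console quad with the knob at crop (117,153), and its white line pointing down to the front. The reactor grip is at crop (640,215), about px (408,247), and the long mark is at (555,265), about px (380,263). The brass connectors skewed the rectangles, so I'll mask by saturation.

```bash
cat > m.py <<'E'
from h import *
im=cv2.imread("pics/top0.png");g=im.max(2);sat=im.max(2).astype(int)-im.min(2)
k=np.ones((7,7),np.uint8);out={}
for name,roi,z,th in(("reactor",(320,165,455,295),.1,170),("console",(228,195,308,280),.075,95)):
    m=((g>th)&(sat<60)).astype(np.uint8)*255
    c=max(blobs(cv2.morphologyEx(m,cv2.MORPH_OPEN,k),roi,500),key=cv2.contourArea)
    c=np.array([ray("top",p,z)[:2] for p in c[:,0].astype(float)],np.float32)
    r=cv2.minAreaRect(c*1000);print(name,np.round(r[0],1),np.round(r[1],1),r[2],np.radians(r[2]))
E
python3 m.py; python3 - <<'E'
from h import *
im=cv2.imread("pics/top0.png");g=im.max(2)
print(g[238:256,396:424]);
s=cv2.imread("pics/side0.png")
for n,c in(("grip",ray("top",(408.5,247),.162)),("mark",ray("top",(380,263),.1)),("knob",ray("top",(267,236),.105)),("glassstop",ray("top",(390,220),.175)),("bottle",ray("top",(160,251),.115)),("beaker",ray("top",(485,268),0)),("weight",ray("top",(331,149),.05))):
    print(n,c.round(4),proj("side",c).round(1))
big=cv2.resize(s[140:290,280:440],None,fx=4,fy=4,interpolation=cv2.INTER_CUBIC)
cv2.imwrite("pics/s1.png",big)
E
```

```text
reactor [ 540.1 -154. ] [219.  239.5] 17.55986213684082 0.3064774104841594
console [511.8 166.6] [152.7 141.8] 17.32924461364746 0.3024523753916409
[[195 184 165 153 180 202 198 179 173 185 193 204 223 236 237 237 236 236
  235 236 236 237 235 236 236 236 236 237]
 [163 156 178 198 202 197 176 148 165 186 216 237 238 238 237 237 236 236
  236 237 236 237 237 236 236 236 236 236]
 [157 187 202 200 193 182 166 173 189 185 221 240 239 238 237 237 237 236
  237 236 236 236 236 235 236 237 237 236]
 [200 202 197 179 157 176 199 201 187 170 202 230 231 230 235 239 239 238
  237 237 237 236 236 237 236 236 236 236]
 [199 192 182 159 157 191 204 196 161 110 101 107 109 120 178 233 233 233
  232 234 238 237 237 237 236 236 236 236]
 [178 166 185 198 178 172 191 166 108  71  66  68  69  71 101 152 182 192
  191 214 231 232 231 230 233 237 236 235]
 [184 193 223 237 225 180 149 106  73  66  72  74  76  72  75  96 142 176
  184 186 189 189 187 190 218 237 236 237]
 [207 223 235 239 238 218 141  74  65  69  72  75  77  78  74  74  94 148
  184 186 183 184 186 184 210 233 237 237]
 [236 237 238 23
[... 780 characters left out ...]
5 186 183 185 195 221]
 [238 236 236 236 236 236 237 237 237 238 237 238 238 241 240 241 240 231
  227 237 237 237 224 204 199 203 222 236]
 [237 237 236 237 236 236 236 236 237 237 237 237 238 239 239 238 239 237
  237 237 238 236 237 235 236 236 236 237]
 [237 236 237 236 237 236 237 236 236 236 237 236 236 235 237 237 236 237
  236 236 237 236 236 236 236 237 237 236]]
grip [ 0.4931 -0.1962  0.162 ] [386.  158.3]
mark [ 0.45   -0.1355  0.1   ] [389.3 186.2]
knob [0.5113 0.1605 0.105 ] [334.7 240.7]
glassstop [ 0.5568 -0.1485  0.175 ] [363.5 158. ]
bottle [0.465  0.4311 0.115 ] [303.9 320.1]
beaker [ 0.4404 -0.4498  0.    ] [417.3 155.2]
weight [7.639e-01 4.000e-04 5.000e-02] [290.8 191.9]
```

View pics/s1.png

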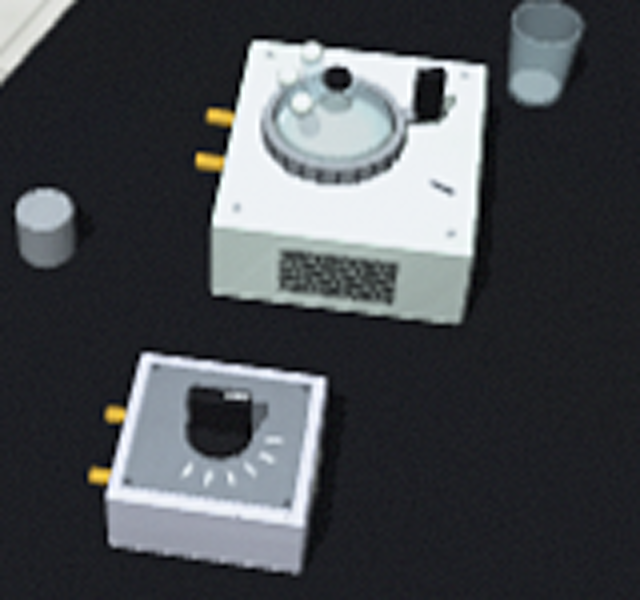

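Both outlines match the given sizes (219x239.5 and 152.7x141.8 mm), and the yaw of each is about 0.305. The side crop agrees: grip at crop (430,95), knob bar at (220,400). I'll project the model points into both views to check the centres and q.

```bash
python3 - <<'E'
from h import *
A=np.array([.5401,-.154])+.02*np.array([np.cos(.306),np.sin(.306)]);print("axis",A)
for q in(0,.1,.2):
    f=3.59-q+.306
    P=np.r_[A+.084*np.array([np.cos(f),np.sin(f)]),.162]
    print(q,P.round(4),[proj(n,P).round(1) for n in("top","side")],proj("top",np.r_[P[:2],.116]).round(1))
for nm in("top","side"):
    im=cv2.imread(f"pics/{nm}0.png");g=im.max(2)
    for r,name in ((((396,236,424,256),"grip") if nm=="top" else ((375,150,400,176),"grip")),(((250,218,285,250),"knob") if nm=="top" else ((322,230,350,258),"knob"))):
        c=blobs((g<85).astype(np.uint8)*255,r,10)[0];print(nm,name,cv2.boundingRect(c),np.round(cv2.minAreaRect(c),1) if 0 else cv2.minAreaRect(c))
for z in(.075,.085,.125):
    P=[.5118,.1666,z];print(z,[proj(n,P).round(1) for n in("top","side")])
E
```

```text
axis [ 0.55917092 -0.14797506]
0 [ 0.498  -0.2055  0.162 ] [array([412.3, 245.1]), array([385.6, 156.2])] [408.3 245.2]
0.1 [ 0.4925 -0.1991  0.162 ] [array([409.7, 247.3]), array([386.4, 157.8])] [405.8 247.2]
0.2 [ 0.4878 -0.1922  0.162 ] [array([406.8, 249.2]), array([387. , 159.4])] [403.1 249. ]
top grip (403, 243, 12, 9) ((408.75006103515625, 247.25003051757812), (11.31370735168457, 6.363961219787598), 45.0)
top knob (257, 227, 19, 19) ((266.0, 236.0), (18.0, 18.0), 90.0)
side grip (375, 150, 25, 6) ((387.0, 152.5), (5.0, 24.0), 90.0)
side knob (327, 237, 16, 18) ((334.5, 245.5), (17.0, 15.0), 90.0)
0.075 [array([266.6, 236. ]), array([333.6, 248. ])]
0.085 [array([266. , 235.9]), array([333.6, 246.1])]
0.125 [array([263.3, 235.5]), array([333.7, 238. ])]
```

Console centre is confirmed: the skirt at z 85 mm projects to (266,236), the measured spot. Collar q is about 0.08, so the grip is near (0.494,-0.200). Next I move above it.

```bash
python3 -m crank '[[[40,-22.5,0,0,1],[40,-22.5,0,0,1],[40,-22.5,0,0,1],[40,-22.5,0,0,1],[40,-22.5,0,0,1]]]'; python3 -m crank '[[[40,-22.5,0,0,1],[40,-22.5,0,0,1],[40,-22.5,0,0,1],[0,0,0,-0.12,1],[0,0,0,-0.11,1]]]'; cat > d.py <<'E'
# offset to a target (x,y,z,yaw) in tool axes, mm / rad
import sys
from h import *
s=get_state();x,y,z,w=map(float,sys.argv[1:5]);p=s["ee_pos"];a=s["ee_rot"][2]
d=np.array([x,y,z])-p
print("dx %.1f dy %.1f dz %.1f spin %.3f"%(1e3*(d[0]*np.cos(a)+d[1]*np.sin(a)),1e3*(d[0]*np.sin(a)-d[1]*np.cos(a)),-1e3*d[2],(a-w+np.pi)%(2*np.pi)-np.pi),"| t %.2f"%s["clock"],"p",np.round(p,4),np.round(s["ee_rot"],3),"F",np.round(s["wrist_force"],1),"M",np.round(s["wrist_torque"],2),"w %.4f"%s["width"],"j",np.round(s["joints"],2))
E
python3 d.py .4936 -.2004 .138 .674
```

```text
clock: 0.72
ee_pos: [0.3939, -0.3476, 0.2318]
ee_rot: [-3.134, 0.001, 0.445]
wrist_force: [0.7, -0.3, 0.7]
width: 0.088
clock: 1.35
ee_pos: [0.4763, -0.227, 0.2296]
ee_rot: [-3.129, -0.0, 0.687]
wrist_force: [-0.6, -0.0, 0.1]
width: 0.0878
dx 30.2 dy -9.6 dz 91.6 spin 0.013 | t 1.35 p [ 0.4763 -0.227   0.2296] [-3.129 -0.     0.687] F [-0.6 -0.   0.1] M [-0.03  0.05  0.01] w 0.0878 j [-0.51 -0.1   1.43  0.    1.82  0.37]
```

```bash
python3 -m crank '[[[30,-9.5,0,0,1],[0,0,0,0,1],[0,0,20,0,1],[0,0,0,0,1]]]' >/dev/null; python3 d.py .4936 -.2004 .138 .674
python3 - <<'E'
from h import *
a=[cv2.cvtColor(capture(n),cv2.COLOR_RGB2BGR) for n in("top","side")]
b=[cv2.resize(a[0][190:290,350:450],(400,400)),cv2.resize(a[1][110:210,330:430],(400,400))]
cv2.imwrite("pics/g1.png",np.hstack(b))
E
```

```text
dx 0.7 dy 0.6 dz 69.7 spin 0.015 | t 1.85 p [ 0.4927 -0.2004  0.2077] [-3.127e+00  2.000e-03  6.890e-01] F [-0.9 -0.2 -0.8] M [-0.01 -0.    0.03] w 0.0878 j [-0.45 -0.08  1.46  0.    1.78  0.43]
```

View pics/g1.png

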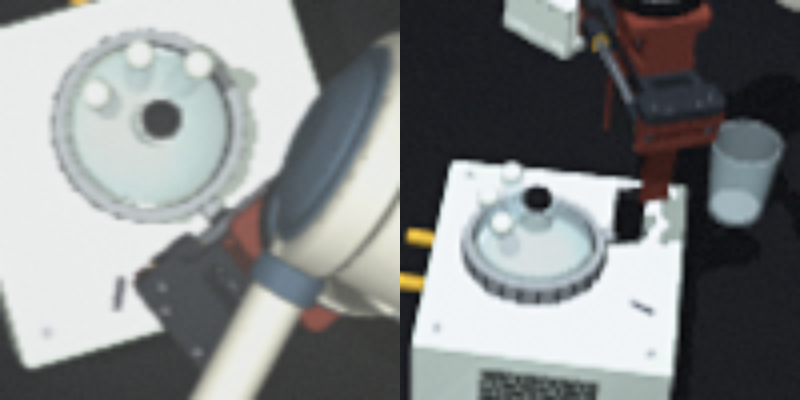

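```bash
python3 - <<'E'
from h import *
p=np.array([.4927,-.2004,.2077-.014]);u=np.array([.636,-.772,0])
for k in(-.057,-.044,0,.044,.057): print(k,((proj("side",p+k*u)-[330,110])*4+[400,0]).round())
E
```

```text
-0.057 [651. 206.]
-0.044 [646. 196.]
0 [630. 162.]
0.044 [614. 130.]
0.057 [609. 120.]
```

The near fingertip is seen at crop (655,200), and it was predicted at (651,206). So the jaws straddle the grip and I can descend and close.

```bash
python3 -m crank '[[[0.5,0.5,25,0.01,1],[0,0,25,0,1],[0,0,15,0,1],[0,0,4,0,1],[0,0,0,0,1]]]'>/dev/null;  python3 d.py .4936 -.2004 .138 .674; python3 -m crank '[[[0,0,0,0,-1],[0,0,0,0,-1],[0,0,0,0,-1],[0,0,0,0,-1],[0,0,0,0,-1]]]'>/dev/null;  python3 d.py .4936 -.2004 .138 .674
```

```text
dx 0.5 dy -2.7 dz 7.0 spin 0.002 | t 2.58 p [ 0.4949 -0.2029  0.145 ] [-3.138e+00 -2.000e-03  6.760e-01] F [-0.2 -0.5  0.4] M [-0.05 -0.04 -0.01] w 0.0877 j [-0.45 -0.08  1.57  0.    1.66  0.44]
dx 0.0 dy -3.7 dz 9.7 spin 0.002 | t 3.20 p [ 0.4959 -0.2033  0.1477] [ 3.141 -0.004  0.676] F [ 0.  -0.2  0. ] M [-0.   -0.01 -0.04] w 0.0413 j [-0.45 -0.08  1.56  0.    1.66  0.44]
```

```bash
python3 -m crank '[[[0,-3,8,0,-1],[0,0,0,0,-1],[0,0,0,0,-1],[0,0,0,0,-1],[0,0,0,0,-1]]]'>/dev/null;  python3 d.py .4936 -.2004 .138 .674; python3 -m crank '[[[0,0,0,0,-1],[0,0,0,0,-1],[0,0,0,0,-1]]]'>/dev/null;  python3 d.py .4936 -.2004 .138 .674
```

```text
dx 0.1 dy -1.0 dz 1.0 spin 0.001 | t 3.83 p [ 0.4942 -0.2013  0.139 ] [ 3.14  -0.004  0.675] F [ 1.4 -0.8  0.5] M [-0.1  -0.1  -0.26] w 0.0138 j [-0.45 -0.09  1.58  0.    1.64  0.44]
dx 0.1 dy -1.1 dz 1.0 spin 0.001 | t 4.20 p [ 0.4942 -0.2013  0.139 ] [ 3.14  -0.004  0.675] F [ 1.8 -1.  -0.3] M [-0.09 -0.05 -0.25] w 0.0139 j [-0.45 -0.09  1.58  0.    1.64  0.44]
```

The grip is held at 13.9 mm opening; it is 84.1 mm from the axis and q is about 0.07. Now I turn it along the arc.

```bash
sed -i '$a A=np.array([.5592,-.148]);v=p[:2]-A;f=np.arctan2(-v[1],-v[0])+np.pi;print("collar R %.1f q %.3f yawq %.3f"%(1e3*np.hypot(*v),3.896-f,.754-a))' d.py; python3 -m crank '[[[0.6,-10,0,0.12,-1],[0.6,-10,0,0.12,-1],[0.6,-10,0,0.12,-1]]]'>/dev/null;  python3 d.py .4936 -.2004 .138 .674
```

```text
dx 5.1 dy 28.4 dz 1.0 spin -0.369 | t 4.58 p [ 0.4803 -0.1749  0.139 ] [ 3.141 -0.005  0.305] F [ 3.1 -0.6 -1.1] M [-0.19 -0.35  0.02] w 0.0142 j [-0.42 -0.15  1.64  0.    1.65  0.85]
collar R 83.4 q 0.426 yawq 0.449
```

```bash
python3 -m crank '[[[0.2,-10,0,0.11,-1],[0.2,-10,0,0.11,-1],[0.2,-10,0,0.11,-1]]]'>/dev/null;  python3 d.py .4936 -.2004 .138 .674;python3 -m crank '[[[0.4,-10,0,0.11,-1],[0.2,-5,0,0.05,-1]]]'>/dev/null;  python3 d.py .4936 -.2004 .138 .674
```

```text
dx 19.0 dy 53.1 dz 1.0 spin -0.712 | t 4.95 p [ 0.4766 -0.1466  0.139 ] [ 3.138 -0.01  -0.038] F [ 6.3 -5.3 -2.7] M [-0.35 -0.62 -0.25] w 0.0138 j [-0.37 -0.19  1.68  0.    1.65  1.24]
collar R 82.6 q 0.771 yawq 0.792
dx 28.2 dy 57.4 dz 1.0 spin -0.882 | t 5.20 p [ 0.4779 -0.1384  0.139 ] [ 3.125 -0.014 -0.208] F [ -1.2 -28.8  -4.4] M [-3.87  0.23  0.58] w 0.0147 j [-0.34 -0.2   1.68 -0.01  1.64  1.44]
collar R 81.9 q 0.871 yawq 0.962
```

At the stop: the reaction is 29 N against the motion and q is about 0.9. I hold briefly, release, raise and look.

```bash
python3 -m crank '[[[0,-1,0,0,-1],[0,0,0,0,-1],[0,0,0,0,1],[0,0,0,0,1],[0,0,0,0,1]]]'>/dev/null;  python3 d.py .4936 -.2004 .138 .674;python3 -m crank '[[[0,0,0,0,1],[0,0,0,0,1],[0,0,25,0,1]]]' >/dev/null; true; python3 d.py .4936 -.2004 .138 .674
```

```text
dx 28.6 dy 57.9 dz 1.0 spin -0.881 | t 5.83 p [ 0.4776 -0.1379  0.139 ] [ 3.124 -0.013 -0.207] F [-1.2 -0.2  0.5] M [0.04 0.04 0.03] w 0.0413 j [-0.34 -0.2   1.68 -0.02  1.64  1.44]
collar R 82.3 q 0.878 yawq 0.961
dx 27.0 dy 57.5 dz -21.9 spin -0.881 | t 6.20 p [ 0.479  -0.1386  0.1161] [ 3.123 -0.017 -0.207] F [-0.1 -0.   0.4] M [0.02 0.02 0.04] w 0.0714 j [-0.34 -0.19  1.72 -0.02  1.6   1.44]
collar R 80.7 q 0.871 yawq 0.961
```

I gave dz the wrong sign and the tool went down 23 mm; tool z points down. There was no contact force. Now I raise it.

```bash
python3 -m crank '[[[0,0,-15,0,1],[0,0,-40,0,1],[0,0,-40,0,1],[0,0,-30,0,1],[0,0,0,0,1]]]' >/dev/null; python3 d.py .512 .167 .23 3.444
```

```text
dx -27.8 dy -303.3 dz 16.0 spin 2.632 | t 6.83 p [ 0.4768 -0.1355  0.246 ] [ 3.124 -0.017 -0.207] F [-0.  -0.4 -0.9] M [0.03 0.01 0.01] w 0.0874 j [-0.34 -0.2   1.5  -0.02  1.83  1.44]
collar R 83.3 q 0.905 yawq 0.961
```

```bash
python3 -m crank '[[[-3.5,-38,0,0,1],[-3.5,-38,0,0,1],[-3.5,-38,0,0,1],[-3.5,-38,0,0,1],[-3.5,-38,0,0,1]]]' >/dev/null; python3 -m crank '[[[-3.5,-38,0,0,1],[-3.5,-38,0,0,1],[-3.5,-38,0,0,1],[0,0,0,0,1],[0,0,0,-0.18,1]]]' >/dev/null
python3 -m crank '[[[0,0,0,-0.18,1],[0,0,0,-0.18,1],[0,0,0,-0.18,1],[0,0,0,-0.18,1],[0,0,0,-0.18,1]]]' >/dev/null; python3 -m crank '[[[0,0,0,-0.18,1],[0,0,0,-0.18,1],[0,0,0,-0.18,1],[0,0,0,-0.18,1],[0,0,0,-0.18,1]]]' >/dev/null
python3 d.py .512 .167 .23 3.444
python3 - <<'E'
from h import *
a=[cv2.cvtColor(capture(n),cv2.COLOR_RGB2BGR) for n in("top","side")]
b=[cv2.resize(a[0][190:290,350:450],(400,400)),cv2.resize(a[1][140:240,320:420],(400,400))]
cv2.imwrite("pics/g2.png",np.hstack(b))
E
```

```text
dx 2.4 dy 7.2 dz -19.4 spin -1.617 | t 9.32 p [0.5056 0.1628 0.2106] [-3.109  0.026  1.827] F [ 0.3  0.3 -0.1] M [-0.03 -0.08 -0.04] w 0.0873 j [ 0.26 -0.07  1.44 -0.03  1.81  0.  ]
collar R 315.4 q 2.154 yawq -1.073
```

View pics/g2.png

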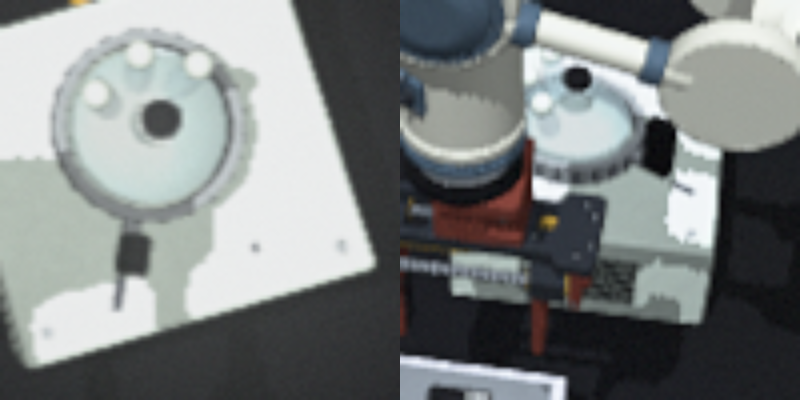

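The grip at crop (133,255) now lines up radially with the long mark at (118,295), so the collar is locked. I finish the spin over the knob.

```bash
python3 -m crank '[[[0,0,0,-0.18,1],[0,0,0,-0.18,1],[0,0,0,-0.18,1],[0,0,0,-0.18,1],[0,0,0,-0.18,1]]]' >/dev/null; python3 -m crank '[[[0,0,0,-0.18,1],[0,0,0,-0.18,1],[0,0,0,-0.18,1],[0,0,0,-0.16,1],[0,0,0,0,1]]]' >/dev/null
python3 d.py .512 .167 .105 3.444
```

```text
dx -11.1 dy 9.1 dz 99.5 spin -0.025 | t 10.68 p [0.5038 0.1552 0.2045] [-3.114 -0.043 -2.864] F [ 0.9  0.1 -0.5] M [ 0.09 -0.1   0.01] w 0.0879 j [ 0.25 -0.07  1.45 -0.03  1.8  -1.6 ]
collar R 308.2 q 2.144 yawq 3.618
```

```bash
python3 -m crank '[[[-11,9,0,-0.02,1],[0,0,0,0,1],[0,0,30,0,1],[0,0,0,0,1]]]' >/dev/null; python3 d.py .512 .167 .107 3.444
python3 - <<'E'
from h import *
a=[cv2.cvtColor(capture(n),cv2.COLOR_RGB2BGR) for n in("top","side")]
b=[cv2.resize(a[0][185:285,220:320],(400,400)),cv2.resize(a[1][190:290,280:380],(400,400))]
cv2.imwrite("pics/g3.png",np.hstack(b))
E
```

```text
dx -0.5 dy 0.5 dz 65.9 spin -0.015 | t 11.18 p [0.5116 0.1663 0.1729] [-3.114 -0.043 -2.855] F [ 0.9 -0.6 -0.3] M [ 0.11 -0.16 -0.  ] w 0.0881 j [ 0.27 -0.04  1.48 -0.03  1.75 -1.59]
collar R 317.9 q 2.175 yawq 3.609
```

View pics/g3.png

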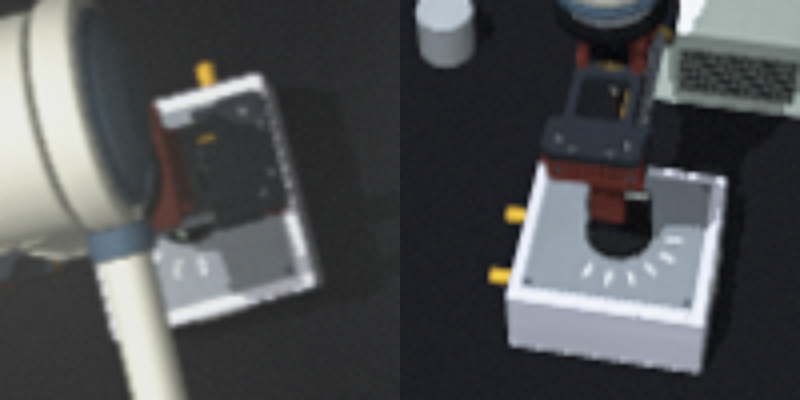

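The near finger is at crop (607,205), in front of the bar above the skirt at (620,235). The jaws straddle the bar, so I descend.

```bash
python3 -m crank '[[[0,0,25,-0.01,1],[0,0,20,0,1],[0,0,0,0,1]]]' >/dev/null; python3 d.py .512 .167 .107 3.444
```

```text
dx 0.9 dy 1.9 dz 27.7 spin -0.006 | t 11.65 p [0.5134 0.1655 0.1347] [-3.114 -0.031 -2.845] F [-0.5  0.5  0.4] M [ 0.09 -0.12 -0.03] w 0.0875 j [ 0.27 -0.04  1.54 -0.03  1.67 -1.6 ]
collar R 316.8 q 2.180 yawq 3.599
```

```bash
python3 -m crank '[[[0.5,1,15,0,1],[0.5,1,9,0,1],[0,0,3,0,1],[0,0,0,0,-1],[0,0,0,0,-1]]]' >/dev/null; python3 d.py .512 .167 .107 3.444;  python3 -m crank '[[[0,0,0,0,-1],[0,0,0,0,-1],[0,0,0,0,-1]]]' >/dev/null; python3 d.py .512 .167 .107 3.444
```

```text
dx 0.0 dy 0.5 dz 1.3 spin -0.007 | t 12.28 p [0.5122 0.1665 0.1083] [-3.114 -0.028 -2.846] F [0.8 0.5 0.8] M [ 0.14 -0.14 -0.01] w 0.0713 j [ 0.27 -0.04  1.59 -0.03  1.62 -1.6 ]
collar R 318.0 q 2.177 yawq 3.600
dx 0.4 dy 0.6 dz 2.1 spin -0.007 | t 12.65 p [0.5126 0.1666 0.1091] [-3.114 -0.027 -2.846] F [ 0.1 -0.7  0. ] M [ 0.09 -0.15 -0.01] w 0.0412 j [ 0.27 -0.04  1.59 -0.03  1.62 -1.6 ]
collar R 318.0 q 2.178 yawq 3.600
```

```bash
python3 -m crank '[[[0,0.3,2,0,-1],[0,0,0,0,-1],[0,0,0,0,-1],[0,0,0,0,-1]]]' >/dev/null; python3 d.py .512 .167 .107 3.444; python3 -m crank '[[[0,0,0,0,-1],[0,0,0,0,-1]]]' >/dev/null; python3 d.py .512 .167 .107 3.444
```

```text
dx 0.4 dy 0.6 dz 0.1 spin -0.007 | t 13.15 p [0.5126 0.1666 0.1071] [-3.113 -0.027 -2.846] F [ 0.4 -0.5  0.4] M [0.47 0.   0.1 ] w 0.0139 j [ 0.27 -0.03  1.59 -0.03  1.61 -1.6 ]
collar R 318.0 q 2.178 yawq 3.600
dx 0.4 dy 0.6 dz 0.1 spin -0.007 | t 13.40 p [0.5125 0.1665 0.1071] [-3.114 -0.027 -2.846] F [ 0.9 -1.1  0.7] M [0.42 0.05 0.07] w 0.0139 j [ 0.27 -0.03  1.59 -0.03  1.61 -1.6 ]
collar R 318.0 q 2.178 yawq 3.600
```

The knob is held at rest at yaw -2.846, which I take as zero. I turn it clockwise in small steps and log torque.

```bash
cat > k.py <<'E'
from h import *
s=get_state();a=s["ee_rot"][2];p=s["ee_pos"]
print("turn %.3f"%((-2.846-a)%(2*np.pi)),"yaw %.3f Mz %.3f"%(a,s["wrist_torque"][2]),"F",np.round(s["wrist_force"],1),"p",np.round(p,4),"w %.4f t %.2f"%(s["width"],s["clock"]))
E
python3 -m crank '[[[0,0,0,0.1,-1]]]' >/dev/null; python3 k.py; python3 -m crank '[[[0,0,0,0.1,-1]]]' >/dev/null; python3 k.py;python3 -m crank '[[[0,0,0,0.1,-1]]]' >/dev/null; python3 k.py;python3 -m crank '[[[0,0,0,0.1,-1]]]' >/dev/null; python3 k.py;python3 -m crank '[[[0,0,0,0.1,-1]]]' >/dev/null; python3 k.py
```

```text
turn 0.102 yaw -2.948 Mz 0.143 F [ 1.  -2.7  0.2] p [0.5125 0.1665 0.1071] w 0.0138 t 13.53
turn 0.206 yaw -3.052 Mz 0.121 F [ 0.8 -2.9 -0.1] p [0.5126 0.1665 0.1071] w 0.0144 t 13.65
turn 0.309 yaw 3.128 Mz 0.044 F [ 1.  -3.1  0.6] p [0.5126 0.1664 0.1071] w 0.0143 t 13.78
turn 0.412 yaw 3.025 Mz 0.134 F [ 0.6 -2.6 -0.1] p [0.5126 0.1664 0.1071] w 0.0144 t 13.90
turn 0.516 yaw 2.921 Mz 0.195 F [ 0.4 -2.3 -0.8] p [0.5126 0.1663 0.1071] w 0.0141 t 14.03
```

Torque dips at about 0.31 and rises after 0.4: that is the first click. I continue.

```bash
python3 -m crank '[[[0,0,0,0.1,-1]]]' >/dev/null; python3 k.py; python3 -m crank '[[[0,0,0,0.1,-1]]]' >/dev/null; python3 k.py;python3 -m crank '[[[0,0,0,0.1,-1]]]' >/dev/null; python3 k.py;python3 -m crank '[[[0,0,0,0.1,-1]]]' >/dev/null; python3 k.py;python3 -m crank '[[[0,0,0,0.1,-1]]]' >/dev/null; python3 k.py
```

```text
turn 0.619 yaw 2.818 Mz 0.049 F [ 0.5 -1.8  0.1] p [0.5126 0.1663 0.1071] w 0.0142 t 14.15
turn 0.722 yaw 2.715 Mz 0.088 F [ 0.6 -3.3 -1. ] p [0.5126 0.1662 0.1071] w 0.0141 t 14.28
turn 0.826 yaw 2.611 Mz 0.146 F [ 0.6 -3.2  0.3] p [0.5126 0.1662 0.1071] w 0.0141 t 14.40
turn 0.929 yaw 2.508 Mz 0.181 F [ 0.2 -1.7 -1. ] p [0.5126 0.1661 0.1071] w 0.0143 t 14.53
turn 1.032 yaw 2.405 Mz 0.134 F [-0.5 -2.   0.4] p [0.5127 0.166  0.1071] w 0.0143 t 14.65
```

Second click at about 0.8. I take the last 0.17 rad in finer steps, then hold.

```bash
python3 -m crank '[[[0,0,0,0.06,-1]]]' >/dev/null; python3 k.py;python3 -m crank '[[[0,0,0,0.06,-1]]]' >/dev/null; python3 k.py;python3 -m crank '[[[0,0,0,0.05,-1]]]' >/dev/null; python3 k.py; python3 -m crank '[[[0,0,0,0,-1],[0,0,0,0,-1],[0,0,0,0,-1],[0,0,0,0,-1],[0,0,0,0,-1]]]' >/dev/null; python3 k.py
python3 - <<'E'
from h import *
a=[cv2.cvtColor(capture(n),cv2.COLOR_RGB2BGR) for n in("top","side")]
b=[cv2.resize(a[0][185:285,220:320],(400,400)),cv2.resize(a[1][200:280,290:370],(400,400),interpolation=cv2.INTER_CUBIC)]
cv2.imwrite("pics/g4.png",np.hstack(b))
cv2.imwrite("pics/g5.png",cv2.resize(np.hstack(a),(800,250),interpolation=cv2.INTER_AREA))
E
```

```text
turn 1.095 yaw 2.342 Mz 0.098 F [-0.1 -2.5  0.2] p [0.5127 0.1659 0.1072] w 0.0142 t 14.78
turn 1.157 yaw 2.280 Mz 0.132 F [-1.1 -1.9  0.3] p [0.5127 0.1659 0.1072] w 0.0147 t 14.90
turn 1.209 yaw 2.228 Mz 0.115 F [-0.1 -1.8 -0.2] p [0.5127 0.1658 0.1071] w 0.0141 t 15.03
turn 1.206 yaw 2.231 Mz 0.157 F [-0.7 -2.   0.3] p [0.5127 0.1659 0.1071] w 0.0142 t 15.65
```

View pics/g4.png

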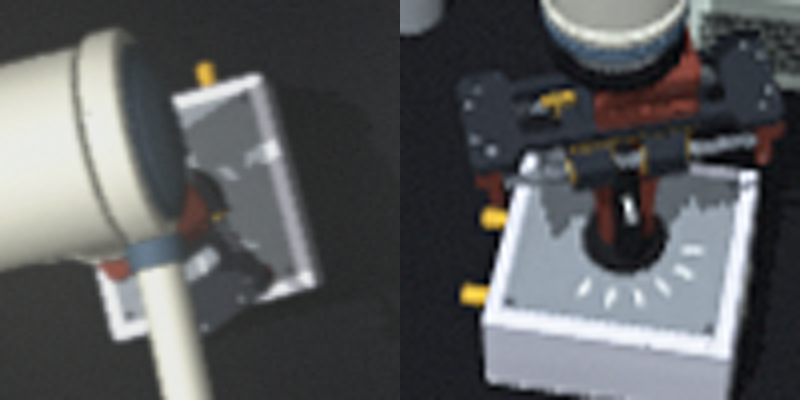

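View pics/g5.png

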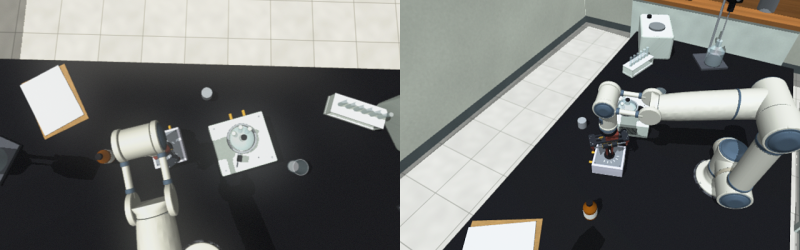

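In the side crop the bar's white line at (628,208), between the fingers, points to the fourth tick from the rest at (637,297). That is the third stop. The overview shows the bottle, beaker and weight standing, and the collar grip still at its mark. I hand in.

```bash
python3 k.py; python3 -c "
from bench import *
print(job_done())"
```

```text
turn 1.206 yaw 2.231 Mz 0.141 F [-1.5 -1.5 -0.7] p [0.5127 0.1658 0.1072] w 0.0145 t 15.75
the job is handed in; nothing more can be done
None
```

I locked the collar and turned the index knob to its third stop. The job was handed in at 15.75 s with the fingers still holding the knob. No verdict is reported, so what follows rests on my own measurements.

- **Collar:** I gripped it and turned it clockwise from about 0.07 rad until it met the stop with a 29 N reaction. The tool position put it at about 0.87–0.90 rad, against the 0.82 needed. The tool's yaw alone read 0.96, which is past the 0.9 stop, so the tool had probably twisted slightly on the grip. The camera shows the grip in line with the long mark.
- **Knob:** The tool turned 1.206 rad from rest, against a target of 1.2. I felt the torque change at the first two clicks, near 0.4 and 0.8 rad. At 1.2 it was less clear, so the stop itself rests on the angle and on the picture, where the bar points to the third-stop tick. It stayed still for 0.6 s with a 14 mm opening and about 0.14 N m of spring torque held.
- **Bottle, beaker and weight:** They look untouched in the last overview picture. I did not measure their positions again.
- **One mistake:** After releasing the collar I moved the tool down 23 mm instead of up. The force readings showed no contact, and I raised it straight away. The tool was also tilted about 0.03–0.05 rad while gripping the knob, with no visible effect.

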